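Set a drawer gap with a gauge blade

TASK

Draw the gap gauge out of its wooden block by the blade, lay it flat across both bars of the little rest and let go, then take it by its blue handle. Slide the blade without force, square to the front and midway between the two knobs, into the gap under the cream drawer front until that front stands over the red band, and leave it lying there. Do not disturb the bottle, grinder, jug or mug.

Things in the scene. Friction and masses are not known exactly. Their poses are not given: they have to be found in the camera images.
- gauge: Gap gauge, 0.11 kg: flat aluminium strip 190 x 30 x 5 thick, blue handle 95 x 30 x 16 high on top of its rear half (handle top at z=21). Origin: centre of the flat underside; x points to the blade tip (tip x=95, bare blade x=0 to 95, handle x=-95 to 0), z up; centre of mass near x=-10. It starts in the block's tunnel with only the last 45 to 60 of the blade sticking out.
- gauge_band (a point): Middle of the red band (10 long, painted round the blade), on the underside of the blade, 60 behind the tip (gauge x=+35).
- block: Fixed wooden tool block 160 (x) x 70 (y) x 61 high; tunnel along x, closed at the back, open at x=80: 40 wide, z=26 (floor, on which the gauge lies) to z=53. Origin: centre of its underside; x points out of the mouth, the way the gauge is drawn (at least 140 to come clear).
- rest: Fixed small dark wooden rest: foot 70 x 70 x 12 high and two upright bars with cork tops, each 12 thick (x) and 70 long (y), centred at x=-25 and x=+25, tops at z=45. Origin: centre of its underside. A gauge laid along x (either way round) with its middle over the rest bears on both bars.
- unit: Fixed cream drawer unit 180 deep (x) x 240 wide x 172 high. Front face at x=-90, looking to -x. Its wooden bottom board (top z=60) juts out 55 in front, to x=-145. The gap between board and drawer front: z=60 to 69, 200 wide, 100 deep. Two chrome knobs at y=-70 and 70, z=115, stick out 24. Origin: centre of the underside.
- gap (a point): Mouth of the gap: in the plane of the drawer front's face, midway between the knobs, on top of the bottom board (unit x=-90, y=0, z=60). Axes as the unit's: x points into the gap, y along the front, z up.
- bottle: Green glass bottle with a cork, 70 diameter, 216 high, loose. Origin: centre of its underside. Bystander.
- grinder: Wooden pepper grinder, 56 diameter, 180 high, loose. Origin: centre of its underside. Bystander.
- jug: White ceramic jug, 96 diameter, 135 high, handle to its +y reaching 79 from the axis, loose. Origin: centre of its underside. Bystander.
- mug: Blue plastic mug, 80 diameter, 92 high, handle to its +y, loose. Origin: centre of its underside. Bystander.
Things that resemble listed ones, but are neither listed nor needed, are in the scene too. Several things look just like the rest: the one meant starts farthest to the robot's left.

How it is judged:
By the outcome, as a careful person would: the job done as asked, in the order asked, and still so for the second after the job is handed in, with the robot touching nothing.
It also fails if it takes over 58 s, if anything falls off the work surface, if the arm or the gripper's body presses on something with over 40 N, if the wrist force passes 120 N, or if a joint passes its speed limit or range.

ROBOT

A 6-joint arm with a two-finger parallel gripper is mounted at the origin on the work surface. World frame = base frame: x ahead of the robot, y to its left, z up, the work surface at z = 0. Lengths are in m, angles in degrees, forces in N, time in s.
With the tool pointing down it reaches from about 0.225 to 0.875 m from the base axis. Payload 3.4 kg.
Tool frame: the origin (TCP) lies at the very end of the fingers, on their centre line; the grasp point (between the pads) lies 19 mm behind it; z points along the fingers, y is the line along which they close (so a half turn about z gives the same grasp; the last joint's range is limited). The gripper opens to 85 mm and grips with 20 to 120 N. Pads are 22 mm wide; open, the fingers measure 114 mm over their backs; the gripper's body (76 mm by 85 mm) begins 54 mm behind the grasp point. The pads swing forward as they close: fully open they stand 13 mm farther back than shut.
Start: joints at [-6.933, 15.808, 86.224, -0, 77.962, -6.933], TCP at [0.575, -0, 0.231] pointing down, gripper open.
Joint ranges: [-165.64, 165.64], [-43.16, 119.46], [12.63, 154.43], [-67.54, 247.53], [6.08, 155.33], [-154.97, 154.97]. Speed limits (degrees/s): [147.25, 147.25, 180, 180, 180, 180].

INTERFACE

Orientations are given as a 3x3 rotation matrix whose columns are the frame's x, y, z axes.
In Python, from workcell import get_state, grab_frame, camera_info, sign_off gives the robot as it stands. The module is installed in compiled form; this text tells all that it offers.
- The arm moves only by the tool servo_tool, never from a script. Its argument "increments" is a list of rows, each a list of 3 entries, a list of its own where there are three numbers: the turn, a rotation vector about the tool's x, y, z in rad, then the shift along the tool's x, y, z in m, then the opening, from -1 (shut) to 1 (fully open). In form: [[[ax, ay, az], [x, y, z], grip], ...]. A call has 1 to 8 rows; each row shifts and turns the commanded pose from where the row before left it, along the tool's axes as they then stand; what a row does not reach is not made up. A row lasts 1/8 s, in which the tool goes at most 62.5 mm and 10.7 degrees, less where a joint would pass 70% of its speed; a pose out of reach is approached as far as the arm can. A call with a gripper value outside its range is refused whole. The fingers move at their own pace and stop on an object; "squeeze" is the grip in N (left out, the last holds). Time passes only in rows, so rows that do not move let the fingers close. It gives the time, the measured TCP pose, the force, the opening and the grip force at its end, in the units of the state.
- get_state(): the state, without advancing time (a new reading comes with each control period).
- grab_frame(name): name is "scene" or "side" or "wrist"; returns (picture, depth): 480x640x3 uint8, red, green, blue; 480x640 float32, m along the optical axis (not along the pixel's ray), 0 where there is no reading.
- camera_info(name): a dict with "mtx" (3x3 intrinsics, pixels), "R" (3x3) and "t" (3): a world point X has camera coordinates R X + t; the wrist camera has in their place "hand_eye" (4x4, takes a point from camera to tool coordinates, whose origin is the TCP and whose axes are the flange's). Camera axes: x right, y down, z forward; pixel columns grow to the right and rows downward; lengths in m; the calibration is good to about 2 mm. A picture is of the moment at which its call begins: read the wrist's pose just before it. camera_info takes no time and is no camera call.
- sign_off(): hands the job in; it is judged then, once.
The state is a dict: "t": time; "qpos": joint angles; "joint_velocities": joint speeds; "joint_efforts": joint torques, N m; "tool_pos": TCP position; "eef_rot": TCP orientation; "wrist_force": force on the tool from outside, world axes, zero at the start; "wrist_torque": the same for the moment, N m; "width": opening from 0.0 (shut) to 1.0 (fully open); "grip_force": force on a finger pad.
Only numpy, scipy, OpenCV 4.12 (cv2) and the standard library are available. Lean on these libraries where they do the work, as an engineer would, in place of code of your own. Each camera call takes 0.05 s, during which the arm holds its last target. There are 200 camera calls.

## Working session

There is one attempt and no reset: what is moved stays moved. The work goes in short steps, Python scripts to look and compute and a tool call to move; the robot and the scene stay as the last step left them, time stands still between calls to the robot, and variables do not carry over. Pictures are saved under pics/ and viewed, at most 10 in all, crops included, and the job is handed in when it is done.

Besides the shell and the picture viewer there is one more tool, called after ">>>" as a command line: name --argument value ..., lists and objects as JSON in quotes. servo_tool: Moves the arm, as the interface text tells. Its arguments: {"type":"object","properties":{"increments":{"type":"array","items":{"type":"array"}},"squeeze":{"type":"number"}},"required":["increments"]}

```bash
mkdir -p pics
cat > h.py <<'E'
import numpy as np, cv2
from workcell import *
def save(n,p): cv2.imwrite('pics/'+n+'.png',p[...,::-1])
def pts(name):
    s=get_state(); p,d=grab_frame(name); c=camera_info(name); K=c['mtx']
    u,v=np.meshgrid(np.arange(640),np.arange(480))
    C=np.stack([(u-K[0,2])/K[0,0]*d,(v-K[1,2])/K[1,1]*d,d],-1)
    if name=='wrist':
        H=c['hand_eye']; T=C@H[:3,:3].T+H[:3,3]; W=T@np.array(s['eef_rot']).T+s['tool_pos']
    else: W=(C-c['t'])@np.array(c['R'])
    W[d==0]=np.nan
    return p,d,W
E
python3 - <<'E'
from h import *
for n in ['scene','side']:
    p,d,W=pts(n); save(n,p); np.savez(n,p=p,d=d,W=W)
    c=camera_info(n); print(n,c['mtx'],-np.array(c['R']).T@c['t'],c['R'][2])
    print((d>0).mean())
print(camera_info('wrist')); print(get_state())
E
```

```text
scene [[485.46426707   0.         318.26579368]
 [  0.         485.46426707 239.39064953]
 [  0.           0.           1.        ]] [ 1.18437478 -0.38633688  0.79253915] [-0.61447823  0.36580336 -0.69900244]
0.9961263020833333
side [[434.82672935   0.         325.48871964]
 [  0.         434.82672935 234.0909427 ]
 [  0.           0.           1.        ]] [0.38361296 0.75667907 0.82983587] [ 0.14223469 -0.71873148 -0.68058384]
0.9959212239583334
{'mtx': array([[417.33424819,   0.        , 327.50856116],
       [  0.        , 417.33424819, 238.50296474],
       [  0.        ,   0.        ,   1.        ]]), 'hand_eye': array([[ 4.24580277e-04, -9.62530932e-01, -2.71171579e-01,
         7.02195269e-02],
       [ 9.99999671e-01,  5.96152977e-04, -5.50336225e-04,
        -1.00869102e-03],
       [ 6.91375383e-04, -2.71171256e-01,  9.62530868e-01,
        -1.43204658e-01],
       [ 0.00000000e+00,  0.00000000e+00,  0.00000000e+00,
         1.00000000e+00]])}
{'t': 0.1, 'qpos': array([-6.93361113e+00,  1.58443265e+01,  8.62872615e+01,  8.21266705e-04,
        7.79606355e+01, -6.93065931e+00]), 'joint_velocities': array([-0.06736881, -0.12815511, -0.10199892, -0.11907879,  0.09244853,
        0.0097801 ]), 'joint_efforts': array([ 1.55745878e-03, -4.17697620e+01, -2.46405226e+01, -1.74112388e-04,
        5.80947395e-03,  2.85749664e-07]), 'tool_pos': array([5.74546617e-01, 4.66462038e-05, 2.30527834e-01]), 'eef_rot': array([[ 5.46861806e-05,  9.99998725e-01, -1.59614008e-03],
       [ 9.99999977e-01, -5.43538907e-05,  2.08226095e-04],
       [ 2.08139073e-04, -1.59615143e-03, -9.99998704e-01]]), 'wrist_force': array([ 0.64910621,  0.39181918, -0.5503995 ]), 'wrist_torque': array([ 0.0034396 , -0.00531637, -0.01846567]), 'grip_force': 0.0, 'width': 0.9976610520740362}
```

View pics/scene.png

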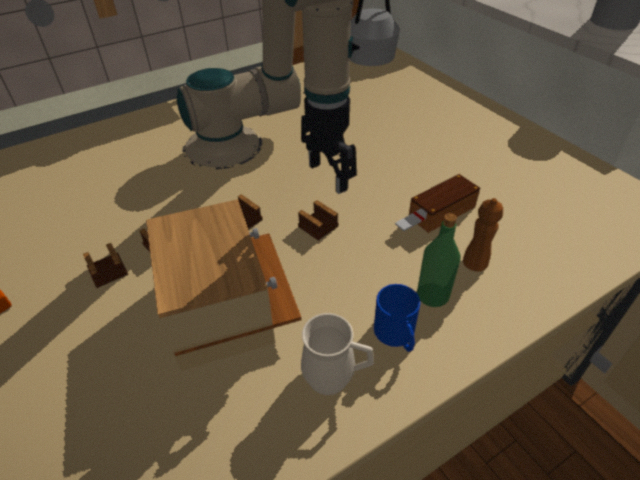

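View pics/side.png

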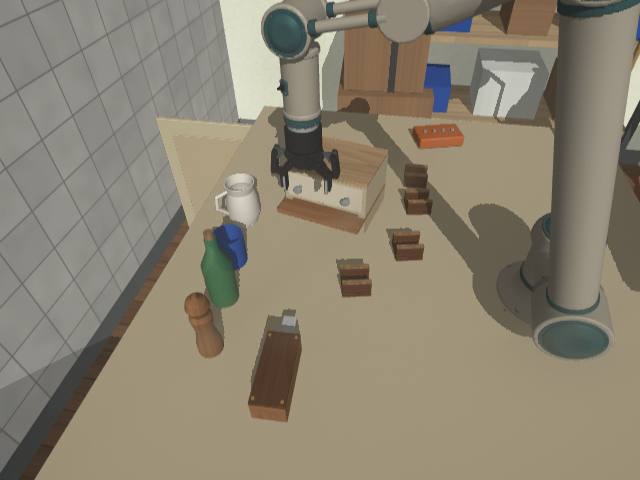

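The scene view shows four rests at (318,220), (250,212), (150,238) and (105,265), the block at (445,200) with its blade at (408,222), and the unit at (215,270). The side view puts the leftmost rest at (356,281), the block at (276,375), the blade at (289,320) and the unit front at (320,200).

```bash
cat > m.py <<'E'
from h import *
def rect(P,name):
    r=cv2.minAreaRect((P[:,:2]*1000).astype(np.float32)); print(name,len(P),'c',np.round(r[0],1),'size',np.round(r[1],1),'ang',round(r[2],2),'z',np.round(np.percentile(P[:,2],[5,50,95])*1000,1))
def sel(n,box,z0,z1):
    D=np.load(n+'.npz'); x0,x1,y0,y1=box; W=D['W'][y0:y1,x0:x1].reshape(-1,3); return W[(W[:,2]>z0)&(W[:,2]<z1)]
for n,bs in dict(side=dict(block=(240,310,325,425),rest=(335,375,258,300),unit=(260,400,130,240),blade=(275,305,310,334)),
                 scene=dict(block=(405,485,170,235),rest=(292,345,198,242),unit=(140,305,190,355),blade=(390,428,205,235))).items():
    for k,b in bs.items():
        lo,hi={'block':(.055,.068),'rest':(.04,.05),'unit':(.167,.177),'blade':(.024,.04)}[k]
        rect(sel(n,b,lo,hi),n+' '+k)
        if k=='unit':
            rect(sel(n,b,.054,.065),n+' board')
            P=sel(n,b,.08,.16); rect(P,n+' face')
for n,b in dict(side=(200,270,170,310),).items():
    pass
D=np.load('side.npz')
for k,(u,v) in dict(bottle=(210,235),grinder=(198,300),mug=(230,232),jug=(240,180)).items(): print(k,D['W'][v,u])
E
python3 m.py
```

```text
side block 2674 c [572.6 335.1] size [ 71.1 161.6] ang 2.88 z [56.9 59.2 61.5]
side rest 257 c [451.   52.5] size [69.9 66.1] ang 13.53 z [40.7 43.2 45.4]
side unit 1869 c [ 547.3 -250.7] size [186.1 238.9] ang 76.27 z [168.  170.1 172.3]
side board 1469 c [ 555.  -222.5] size [240.3 242.2] ang 76.76 z [55.3 58.1 60.8]
side face 2186 c [ 519.7 -183.4] size [299.4 147.3] ang 23.35 z [ 83.7 120.9 155.6]
side blade 229 c [578.8 213.6] size [30.3 45. ] ang 5.4 z [26.8 29.3 31.5]
scene block 1381 c [571.8 334.6] size [ 74.5 166. ] ang 2.23 z [58.  61.  63.4]
scene rest 271 c [450.1  51.7] size [73.1 65.1] ang 13.88 z [40.9 44.4 47. ]
scene unit 9744 c [ 547.2 -251.3] size [180.3 244.3] ang 76.67 z [169.7 171.6 173.4]
scene board 2310 c [ 554.  -224.4] size [235.6 242.2] ang 76.75 z [56.4 59.6 62.5]
scene face 3390 c [ 617.2 -191.7] size [236.7 265.3] ang 50.02 z [ 84.6 121.8 156.2]
scene blade 411 c [568.1 233.6] size [86.7 62.9] ang 80.65 z [26.7 30.9 34.7]
bottle [0.75079181 0.14741219 0.2116525 ]
grinder [0.73115884 0.28252295 0.1669928 ]
mug [ 0.79082886 -0.01749323  0.06439108]
jug [ 0.80917193 -0.17561413  0.11582303]
```

>>> servo_tool --increments '[[[0, 0, 0], [0.036, 0, 0.02], 1], [[0, 0, 0], [0.036, 0, 0.02], 1], [[0, 0, 0], [0.036, 0, 0.02], 1], [[0, 0, 0], [0.036, 0, 0.02], 1], [[0, 0, 0], [0.036, 0, 0.02], 1], [[0, 0, 0], [0, 0, 0], 1]]' --squeeze 70

```text
t: 0.85
tool_pos: [0.5732, 0.1819, 0.129]
eef_rot: [[-0.003, 1.0, -0.005], [1.0, 0.003, -0.0], [-0.0, -0.005, -1.0]]
wrist_force: [-0.0, -1.1, 0.5]
width: 0.999
grip_force: 0.0
```

Run:
```python
from h import *
from m import rect,sel
print('----')
s=get_state();print(s['tool_pos'])
p,d,W=pts('wrist'); save('w1',p); np.savez('wrist',p=p,d=d,W=W)
D=np.load('side.npz')['W']
for b in [(385,430,225,265),(400,435,185,218),(400,432,160,188)]: rect(sel('side',b,.04,.05),'rest'+str(b))
M=(W[...,2]>.022)&(W[...,2]<.036)&(W[...,1]<.252)&(abs(W[...,0]-.577)<.05)
rect(W[M],'blade'); P=W[M]; print(P[:,1].min(),P[:,1].max())
for y in (.2,.215,.23,.245):
    q=P[abs(P[:,1]-y)<.004]; print(y,len(q),q[:,0].min(),q[:,0].max(),np.median(q[:,2]))
hsv=cv2.cvtColor(p,cv2.COLOR_RGB2HSV); R=((hsv[...,0]<8)|(hsv[...,0]>172))&(hsv[...,1]>150)&M
print('red',R.sum(),np.median(W[R],0) if R.any() else 0)
T=(W[...,2]>.055)&(W[...,2]<.068); rect(W[T],'blocktop')
```

```text
side block 2674 c [572.6 335.1] size [ 71.1 161.6] ang 2.88 z [56.9 59.2 61.5]
side rest 257 c [451.   52.5] size [69.9 66.1] ang 13.53 z [40.7 43.2 45.4]
side unit 1869 c [ 547.3 -250.7] size [186.1 238.9] ang 76.27 z [168.  170.1 172.3]
side board 1469 c [ 555.  -222.5] size [240.3 242.2] ang 76.76 z [55.3 58.1 60.8]
side face 2186 c [ 519.7 -183.4] size [299.4 147.3] ang 23.35 z [ 83.7 120.9 155.6]
side blade 229 c [578.8 213.6] size [30.3 45. ] ang 5.4 z [26.8 29.3 31.5]
scene block 1381 c [571.8 334.6] size [ 74.5 166. ] ang 2.23 z [58.  61.  63.4]
scene rest 271 c [450.1  51.7] size [73.1 65.1] ang 13.88 z [40.9 44.4 47. ]
scene unit 9744 c [ 547.2 -251.3] size [180.3 244.3] ang 76.67 z [169.7 171.6 173.4]
scene board 2310 c [ 554.  -224.4] size [235.6 242.2] ang 76.75 z [56.4 59.6 62.5]
scene face 3390 c [ 617.2 -191.7] size [236.7 265.3] ang 50.02 z [ 84.6 121.8 156.2]
scene blade 411 c [568.1 233.6] size [86.7 62.9] ang 80.65 z [26.7 30.9 34.7]
bottle [0.75079181 0.14741219 0.2116525 ]
grinder [0.73115884 0.28252295 0.1669928 ]
mug [ 0.79082886 -0.01749323  0.06439108]
jug [
[... 154 characters left out ...]
 43.3 45.7]
rest(400, 435, 185, 218) 163 c [ 310.2 -283.2] size [70.2 68.7] ang 11.79 z [40.4 42.6 45.3]
rest(400, 432, 160, 188) 138 c [ 321.8 -415.2] size [69.3 70.1] ang 1.31 z [40.5 42.6 45.2]
blade 5426 c [576.5 222.4] size [30.2 60.5] ang 4.18 z [30.5 31.6 32.8]
0.19181251502589092 0.2516194446967971
0.2 665 0.5630157063202001 0.5932174816712622 0.03161331326630884
0.215 726 0.5619741791779972 0.5922279559247883 0.031615707083520815
0.23 739 0.5609614841467169 0.5912871834131719 0.03163332094558423
0.245 795 0.5599073940888595 0.5901804183390439 0.031680598819042616
red 391 [0.57281623 0.24993779 0.03181228]
blocktop 19181 c [664.1 248.9] size [135.1 271. ] ang 54.52 z [59.1 61.6 63.1]
```

View pics/w1.png

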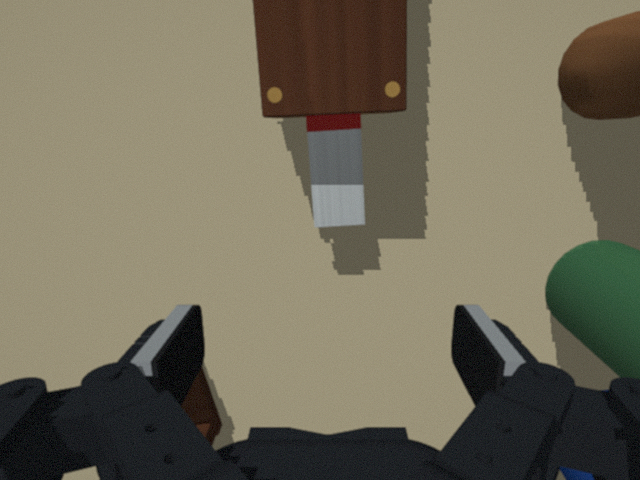

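The wrist view shows the blade centred near (338,180), running from the mouth at row 115 to the tip at row 225, turned about 4°. The red band sits at the mouth. All points match the given sizes.

>>> servo_tool --increments '[[[0, 0, -0.066], [0, 0, 0], 1], [[0, 0, 0], [0.016, 0.003, 0.02], 1], [[0, 0, 0], [0.016, 0.003, 0.02], 1], [[0, 0, 0], [0, 0, 0.025], 1], [[0, 0, 0], [0, 0, 0.025], 1], [[0, 0, 0], [0, 0, 0.018], 1], [[0, 0, 0], [0, 0, 0.01], 1], [[0, 0, 0], [0, 0, 0], 1]]'

```text
t: 1.9
tool_pos: [0.5786, 0.212, 0.0126]
eef_rot: [[-0.066, 0.998, -0.001], [0.998, 0.066, -0.0], [-0.0, -0.001, -1.0]]
wrist_force: [0.2, 1.1, 0.5]
width: 0.998
grip_force: 0.0
```

>>> servo_tool --increments '[[[0, 0, 0], [0, -0.0015, 0.002], 1], [[0, 0, 0], [0, 0, 0], 0], [[0, 0, 0], [0, 0, 0], -0.5], [[0, 0, 0], [0, 0, 0], -1], [[0, 0, 0], [0, 0, 0], -1], [[0, 0, 0], [0, 0, 0], -1], [[0, 0, 0], [0, 0, 0], -1], [[0, 0, 0], [0, 0, 0], -1]]' --squeeze 70

```text
t: 2.9
tool_pos: [0.5777, 0.2122, 0.0115]
eef_rot: [[-0.066, 0.998, 0.001], [0.998, 0.066, 0.0], [0.0, 0.001, -1.0]]
wrist_force: [-0.0, 0.2, 3.3]
width: 0.328
grip_force: 68.8
```

>>> servo_tool --increments '[[[0, 0, 0], [-0.005, 0, -0.001], -1], [[0, 0, 0], [-0.015, 0, 0], -1], [[0, 0, 0], [-0.02, 0, 0], -1], [[0, 0, 0], [-0.025, 0, 0], -1], [[0, 0, 0], [-0.025, 0, 0], -1], [[0, 0, 0], [-0.025, 0, 0], -1], [[0, 0, 0], [-0.025, 0, 0], -1], [[0, 0, 0], [-0.02, 0, 0], -1]]'

```text
t: 3.9
tool_pos: [0.5875, 0.0501, 0.012]
eef_rot: [[-0.065, 0.998, -0.001], [0.998, 0.065, -0.001], [-0.001, -0.001, -1.0]]
wrist_force: [1.2, -0.2, -0.7]
width: 0.327
grip_force: 68.9
```

>>> servo_tool --increments '[[[0, 0, 0], [-0.01, 0, -0.01], -1], [[0, 0, 0], [0, 0, -0.02], -1], [[0, 0, 0], [0, 0, -0.025], -1], [[0, 0, 0], [0, 0, -0.025], -1], [[0, 0, 0], [0, 0, -0.01], -1], [[0, 0, 0], [0, 0, 0], -1]]'

```text
t: 4.65
tool_pos: [0.589, 0.0426, 0.1031]
eef_rot: [[-0.066, 0.998, 0.002], [0.998, 0.066, -0.0], [-0.0, 0.002, -1.0]]
wrist_force: [-1.3, -0.7, -1.7]
width: 0.329
grip_force: 69.0
```

```bash
cat > g.py <<'E'
from h import *
def gauge(n='w'):
    s=get_state(); print('tcp',s['tool_pos'],'rx',s['eef_rot'][:,0])
    p,d,W=pts('wrist'); save(n,p); np.savez('wrist',p=p,d=d,W=W)
    hsv=cv2.cvtColor(p,cv2.COLOR_RGB2HSV)
    B=(hsv[...,0]>100)&(hsv[...,0]<125)&(hsv[...,1]>120)&(hsv[...,2]>40)&(abs(W[...,0]-s['tool_pos'][0])<.12)&(W[...,2]>.02)
    n_,L,st,_=cv2.connectedComponentsWithStats(B.astype(np.uint8)); B=L==1+np.argmax(st[1:,4])
    P=W[B]; z=np.median(P[:,2]); print('blue z pcts',np.percentile(P[:,2],[2,50,98]))
    c=P[:,:2].mean(0); r=cv2.minAreaRect((P[:,:2]*1000).astype(np.float32)); print('rect',r)
    A=np.c_[P[:,:2]-c,np.ones(len(P))]; print('plane slope x,y',np.linalg.lstsq(A,P[:,2],rcond=None)[0])
    R=((hsv[...,0]<8)|(hsv[...,0]>172))&(hsv[...,1]>150)&(hsv[...,2]>60)&(W[...,2]>.02)
    if R.sum()>20: print('red',R.sum(),np.median(W[R],0))
    return p,W
E
python3 -c "
from g import *
gauge('w2')"
```

```text
tcp [0.5889543  0.04264539 0.1030501 ] rx [-6.61843212e-02  9.97807406e-01 -1.27781672e-04]
blue z pcts [0.13560989 0.13753434 0.13896442]
rect ((582.4561767578125, 129.0040740966797), (29.55577850341797, 22.616878509521484), 3.7055232524871826)
plane slope x,y [-0.00056327  0.01804699  0.13746277]
red 2905 [0.58540562 0.08285718 0.12236629]
```

View pics/w2.png

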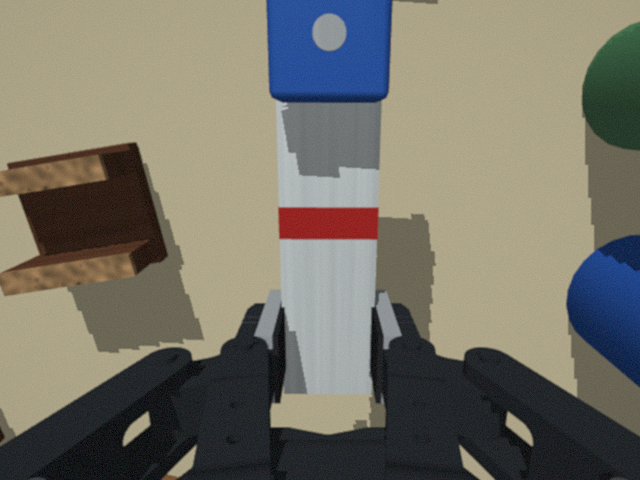

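The wrist view shows the gauge held level: band at (328,222), handle front at row 98, tip at row 393. The target rest is at left around (90,220).

>>> servo_tool --increments '[[[0, 0, -0.087], [0, 0, 0], -1], [[0, 0, -0.086], [0, 0, 0], -1], [[0, 0, 0], [-0.0083, -0.033, 0], -1], [[0, 0, 0], [-0.0083, -0.033, 0], -1], [[0, 0, 0], [-0.0083, -0.033, 0.01], -1], [[0, 0, 0], [-0.0083, -0.033, 0.01], -1], [[0, 0, 0], [0, 0, 0.01], -1], [[0, 0, 0], [0, 0, 0], -1]]'

```text
t: 5.7
tool_pos: [0.4682, -0.0208, 0.0713]
eef_rot: [[-0.236, 0.972, -0.001], [0.972, 0.236, 0.001], [0.001, -0.001, -1.0]]
wrist_force: [0.2, 1.0, 0.1]
width: 0.332
grip_force: 69.2
```

Run:
```python
from g import *
p,W=gauge('w3')
M=(W[...,2]>.038)&(W[...,2]<.05)&(np.hypot(W[...,0]-.4505,W[...,1]-.052)<.07)
P=W[M]; print(len(P), np.median(P[:,2]),cv2.minAreaRect((P[:,:2]*1000).astype(np.float32)))
```

```text
tcp [ 0.46816118 -0.02076381  0.0712987 ] rx [-2.36334296e-01  9.71671444e-01  8.39762921e-04]
blue z pcts [0.10388976 0.10589637 0.10731059]
rect ((448.2387390136719, 63.56828308105469), (49.81475830078125, 22.5797119140625), 13.876091003417969)
plane slope x,y [-0.01101817  0.01025016  0.10577835]
red 2928 [0.45799507 0.0184115  0.09068829]
4746 0.045568596517941644 ((448.8841247558594, 52.49250793457031), (70.49852752685547, 62.411739349365234), 12.960620880126953)
```

View pics/w3.png

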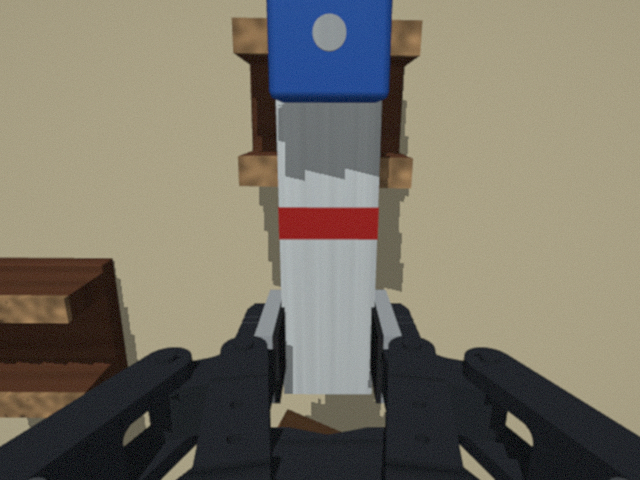

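The gauge lies centred over the rest's two bars (rows 38 and 170), and is about 40 mm above them.

>>> servo_tool --increments '[[[0, 0, 0], [0, 0, 0.015], -1], [[0, 0, 0], [0, 0, 0.015], -1], [[0, 0, 0], [0, 0, 0.006], -1], [[0, 0, 0], [0, 0, 0.002], -1], [[0, 0, 0], [0, 0, 0.001], -1], [[0, 0, 0], [0, 0, 0], -1]]'

```text
t: 6.5
tool_pos: [0.4686, -0.0209, 0.0337]
eef_rot: [[-0.237, 0.972, 0.001], [0.972, 0.237, -0.0], [-0.0, 0.001, -1.0]]
wrist_force: [-0.3, 0.9, -1.4]
width: 0.329
grip_force: 69.2
```

>>> servo_tool --increments '[[[0, 0, 0], [0, 0, 0.002], -1], [[0, 0, 0], [0, 0, 0.001], -1], [[0, 0, 0], [0, 0, 0], -1]]'

```text
t: 6.88
tool_pos: [0.4686, -0.021, 0.0306]
eef_rot: [[-0.237, 0.972, 0.001], [0.972, 0.237, -0.0], [-0.0, 0.001, -1.0]]
wrist_force: [-0.0, -0.8, 2.5]
width: 0.326
grip_force: 69.5
```

>>> servo_tool --increments '[[[0, 0, 0], [0, 0, 0], -0.2], [[0, 0, 0], [0, 0, 0], 0], [[0, 0, 0], [0, 0, 0], 0.3], [[0, 0, 0], [0, 0, 0], 0.5], [[0, 0, 0], [0, 0, -0.02], 0.5], [[0, 0, 0], [0, 0, -0.03], 0.5], [[0, 0, 0], [0, 0, -0.03], 0.7], [[0, 0, 0], [0, 0, -0.02], 1]]'

```text
t: 7.88
tool_pos: [0.4687, -0.021, 0.1317]
eef_rot: [[-0.237, 0.972, 0.002], [0.972, 0.237, -0.0], [-0.001, 0.002, -1.0]]
wrist_force: [0.7, 0.1, -0.5]
width: 0.999
grip_force: 0.0
```

Run:
```python
from g import *
gauge('w4')
```

```text
tcp [ 0.46869157 -0.02099761  0.13170397] rx [-2.36699359e-01  9.71582697e-01 -6.90191783e-04]
blue z pcts [0.06507544 0.06658398 0.06807611]
rect ((444.9219055175781, 75.29051208496094), (35.947452545166016, 47.40359878540039), 13.994938850402832)
plane slope x,y [-0.00077269  0.00356567  0.06655907]
red 951 [0.45840062 0.01807827 0.05081984]
```

>>> servo_tool --increments '[[[0, 0, 0], [0.034, 0, 0], 1], [[0, 0, 0], [0.034, 0, 0], 1], [[0, 0, 0], [0.034, -0.001, 0], 1], [[0, 0, 0], [0.0335, 0, 0], 1], [[0, 0, 0], [0, 0, 0.03], 1], [[0, 0, 0], [0, 0, 0.03], 1], [[0, 0, 0], [0, 0, 0.025], 1], [[0, 0, 0], [0, 0, 0.008], 1]]'

```text
t: 8.93
tool_pos: [0.4337, 0.1104, 0.0357]
eef_rot: [[-0.237, 0.972, -0.004], [0.972, 0.237, -0.0], [0.0, -0.004, -1.0]]
wrist_force: [-0.7, -0.6, 0.3]
width: 0.998
grip_force: 0.0
```

>>> servo_tool --increments '[[[0, 0, 0], [0, 0, 0], 0.5], [[0, 0, 0], [0, 0, 0], 0], [[0, 0, 0], [0, 0, 0], -0.3], [[0, 0, 0], [0, 0, 0], -0.5], [[0, 0, 0], [0, 0, 0], -1], [[0, 0, 0], [0, 0, 0], -1], [[0, 0, 0], [0, 0, 0], -1], [[0, 0, 0], [0, 0, 0], -1]]' --squeeze 60

```text
t: 9.93
tool_pos: [0.436, 0.1105, 0.0382]
eef_rot: [[-0.237, 0.972, 0.002], [0.972, 0.237, 0.0], [-0.0, 0.002, -1.0]]
wrist_force: [-0.3, 0.4, 5.6]
width: 0.34
grip_force: 62.0
```

>>> servo_tool --increments '[[[0, 0, 0], [0, 0, -0.015], -1], [[0, 0, 0], [0, 0, -0.03], -1], [[0, 0, 0], [0, 0, -0.035], -1], [[0, 0, 0.158], [0, 0, 0], -1], [[0, 0, 0.158], [0, 0, 0], -1], [[0, 0, 0.158], [0, 0, 0], -1], [[0, 0, 0], [0, 0, 0], -1]]'

```text
t: 10.8
tool_pos: [0.4349, 0.1105, 0.1172]
eef_rot: [[0.231, 0.973, -0.0], [0.973, -0.231, 0.0], [-0.0, -0.0, -1.0]]
wrist_force: [0.6, 0.6, -0.9]
width: 0.337
grip_force: 61.2
```

>>> servo_tool --increments '[[[0, 0, 0], [-0.0094, 0.038, 0], -1], [[0, 0, 0], [-0.0094, 0.038, 0], -1], [[0, 0, 0], [-0.0094, 0.038, 0], -1], [[0, 0, 0], [-0.0094, 0.038, 0], -1], [[0, 0, 0], [-0.0094, 0.037, 0], -1], [[0, 0, 0], [0, 0, 0], -1]]'

```text
t: 11.55
tool_pos: [0.6107, 0.0193, 0.1168]
eef_rot: [[0.232, 0.973, 0.002], [0.973, -0.232, -0.0], [-0.0, 0.002, -1.0]]
wrist_force: [-0.8, 0.3, -1.2]
width: 0.337
grip_force: 61.2
```

```bash
cat > u.py <<'E'
from g import *
import sys
p,W=gauge(sys.argv[1])
ps,ds,Ws=pts('side'); save('s'+sys.argv[1],ps)
pc,dc,Wc=pts('scene'); save('c'+sys.argv[1],pc)
u=np.array([-.2334,-.9724]); v=np.array([.9724,-.2334])  # into gap, along front
c=np.array([.5472,-.251])
def loc(W): q=W[...,:2]-c; return np.stack([q@u,q@v,W[...,2]],-1)
D=np.load('side.npz')
for n,X in dict(wrist=W,side0=D['W'],side=Ws).items():
    L=loc(X)
    F=(abs(L[...,0]+.09)<.008)&(abs(L[...,1])<.118)&(L[...,2]>.075)&(L[...,2]<.165); P=L[F]
    if len(P)>50:
        k=np.polyfit(P[:,1],P[:,0],1); print(n,'face x=',k[1],'slope',k[0],len(P),P[:,1].min(),P[:,1].max())
    for s in(-.07,.07):
        K=(L[...,0]<-.1025)&(L[...,0]>-.118)&(abs(L[...,1]-s)<.025)&(abs(L[...,2]-.115)<.025)
        if K.sum()>3: print(n,'knob',np.median(L[K],0),K.sum())
    B=(abs(L[...,2]-.06)<.006)&(L[...,0]>-.15)&(L[...,0]<-.095)&(abs(L[...,1])<.13); P=L[B]
    if len(P)>20: print(n,'board z',np.median(P[:,2]),'x min',np.percentile(P[:,0],1),'y',P[:,1].min(),P[:,1].max())
    T=(abs(L[...,2]-.172)<.006)&(abs(L[...,0])<.1)&(abs(L[...,1])<.13); P=L[T]
    if len(P)>50: print(n,'top',cv2.minAreaRect((P[:,:2]*1000).astype(np.float32)),np.median(P[:,2]),len(P))
E
python3 u.py w5
```

```text
tcp [0.61065824 0.0192724  0.11675818] rx [ 2.32026598e-01  9.72709439e-01 -7.00661754e-05]
blue z pcts [0.13631241 0.14472978 0.14598446]
rect ((609.6008911132812, 22.057113647460938), (64.36481475830078, 30.901657104492188), 77.1822509765625)
plane slope x,y [-0.00771809 -0.03186194  0.14449721]
wrist board z 0.05818895627026051 x min -0.14679894559000956 y -0.10192431534098076 0.09675443933720403
side0 face x= -0.09163348368795587 slope -0.005306876417911954 1831 -0.11799446843665783 0.11453175042709811
side0 knob [-0.11339652 -0.07080625  0.11786783] 54
side0 knob [-0.11353587  0.06938024  0.11590554] 50
side0 board z 0.058074552410702494 x min -0.1473550465361213 y -0.12019455002024876 0.12166285373225588
side0 top ((-0.26210784912109375, 0.0018157958984375), (238.92515563964844, 186.12168884277344), 89.77108764648438) 0.17006307333808185 1895
side face x= -0.0915688915097996 slope -0.00731317750539536 1477 -0.11794099978527052 0.05534392898992212
side knob [-0.11315903 -0.07051514  0.11695248] 56
side board z 0.058082492933374655 x min -0.1476358455481814 y -0.1199294020087625 0.011443521496989717
side top ((-0.45478057861328125, 1.0185623168945312), (241.56173706054688, 186.7738037109375), 89.9635238647461) 0.1700900312530217 2952
```

View pics/w5.png

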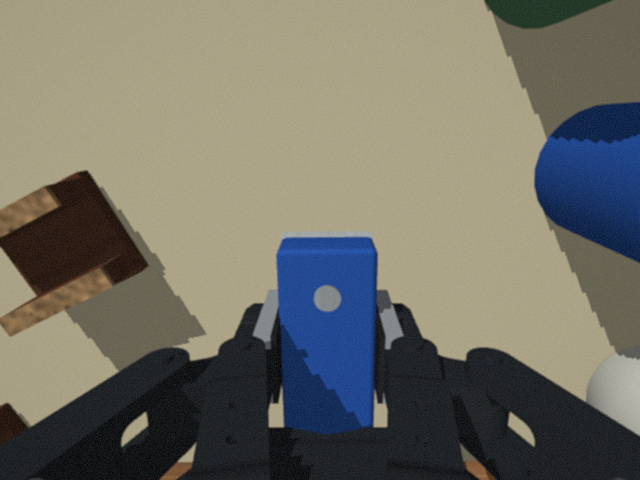

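The wrist view shows the handle gripped between the pads, centred on column 327 with its rear end at row 237. The mug is at right and clear.

```bash
cat > f.py <<'E'
import sys
from h import *
u=np.array([-.2334,-.9724]); v=np.array([.9724,-.2334]); c=np.array([.5472,-.251])
def loc(W): q=W[...,:2]-c; return np.stack([q@u,q@v,W[...,2]],-1)
def run(pref,zu):
  s=get_state(); print('tcp loc',loc(np.array(s['tool_pos'])),'yaw err',np.degrees(np.arctan2(*( -s['eef_rot'][:2,0]@v, -s['eef_rot'][:2,0]@u))))
  t=loc(np.array(s['tool_pos']))
  for n in ('wrist','side','scene'):
    p,d,W=pts(n); save(pref+n,p); L=loc(W)-[t[0],t[1],0]
    for k,z,a,b in (('handle',zu+.021,-.033,.058),('blade',zu+.005,.065,.153)):
        M=(abs(L[...,2]-z)<.005)&(L[...,0]>a)&(L[...,0]<b)&(abs(L[...,1])<.025)
        M=cv2.erode(M.astype(np.uint8),np.ones((3,3)))>0; P=L[M]
        if len(P)<30: continue
        A=np.c_[P[:,:2],np.ones(len(P))]; f=np.linalg.lstsq(A,P[:,2],rcond=None)[0]
        xs=np.linspace(P[:,0].min(),P[:,0].max(),9); m=[]
        for i in range(8):
            q=P[(P[:,0]>=xs[i])&(P[:,0]<xs[i+1])]
            if len(q)>8: m.append([q[:,0].mean(),(q[:,1].min()+q[:,1].max())/2,np.ptp(q[:,1])])
        m=np.array(m); print(n,k,len(P),'z=%.4f slope %.4f'%(f[2],f[0]),'x',P[:,0].min(),P[:,0].max(),'zmed',np.median(P[:,2])); print(np.round(m*1000,1).tolist())
if __name__=='__main__': run(sys.argv[1],float(sys.argv[2]))
E
python3 f.py f1 .1236
```

```text
tcp loc [-0.27855018 -0.00567911  0.11672702] yaw err 0.1068156518421539
wrist handle 16452 z=0.1448 slope 0.0011 x -0.032907714776043984 0.029522949704670343 zmed 0.14478362673818265
[[-28.9, -1.7, 29.3], [-21.2, -1.6, 29.3], [-13.2, -1.3, 41.5], [-5.8, -0.2, 49.3], [2.1, -1.3, 29.5], [10.0, -1.3, 29.4], [17.8, -1.1, 29.1], [24.7, -1.1, 29.0]]
side handle 105 z=0.1426 slope -0.0115 x -0.029179488944967358 0.014840547289294737 zmed 0.14263783269650632
[[-25.7, -1.7, 21.5], [-20.9, -0.8, 18.7], [-14.9, -4.2, 30.4], [-9.9, -2.1, 35.1], [-4.6, 5.1, 18.8], [0.4, 5.8, 16.3], [5.9, 8.2, 10.9]]
side blade 72 z=0.1249 slope 0.0166 x 0.11279025185120398 0.14699481226565497 zmed 0.12682169388247777
[[119.6, 1.0, 20.9], [123.5, -0.4, 14.1], [127.7, 1.9, 21.7], [131.8, 1.2, 19.3], [144.7, 2.1, 23.8]]
scene handle 222 z=0.1447 slope 0.0008 x 0.0034629641951715584 0.0562114174160033 zmed 0.14460152675009097
[[7.0, 2.1, 37.3], [13.1, 0.1, 29.1], [19.9, 1.0, 23.2], [26.5, 2.5, 26.6], [33.4, 2.1, 24.0], [39.5, 1.1, 26.5], [46.4, 2.9, 25.2], [52.5, 2.1, 25.2]]
scene blade 422 z=0.1285 slope 0.0017 x 0.06762084741839583 0.15087956371743602 zmed 0.12875510589790012
[[72.8, 1.9, 30.5], [83.1, 1.2, 27.5], [93.6, 1.5, 27.0], [104.1, 1.4, 30.1], [114.1, 1.3, 31.3], [124.9, 2.7, 26.6], [135.2, 1.5, 28.7], [145.7, 3.5, 29.3]]
```

Run:
```python
from f import *
for i in range(4):
    s=get_state(); print(s['t'],s['tool_pos'],loc(np.array(s['tool_pos'])),s['qpos'])
```

```text
11.85 [0.60695127 0.0213944  0.11737292] [-0.27882226 -0.00547472  0.11737292] [-4.54861609e+00  2.32060195e+01  9.19510039e+01  1.06358906e-02
  6.48844867e+01  8.84089963e+00]
11.85 [0.60695127 0.0213944  0.11737292] [-0.27882226 -0.00547472  0.11737292] [-4.54861609e+00  2.32060195e+01  9.19510039e+01  1.06358906e-02
  6.48844867e+01  8.84089963e+00]
11.85 [0.60695127 0.0213944  0.11737292] [-0.27882226 -0.00547472  0.11737292] [-4.54861609e+00  2.32060195e+01  9.19510039e+01  1.06358906e-02
  6.48844867e+01  8.84089963e+00]
11.85 [0.60695127 0.0213944  0.11737292] [-0.27882226 -0.00547472  0.11737292] [-4.54861609e+00  2.32060195e+01  9.19510039e+01  1.06358906e-02
  6.48844867e+01  8.84089963e+00]
```

>>> servo_tool --increments '[[[0, 0, 0], [0, 0, 0], -1]]'

```text
t: 11.98
tool_pos: [0.6075, 0.0213, 0.1176]
eef_rot: [[0.232, 0.973, 0.0], [0.973, -0.232, 0.0], [0.0, 0.0, -1.0]]
wrist_force: [0.3, -0.2, -1.1]
width: 0.339
grip_force: 61.2
```

Run:
```python
from f import *
for i in range(4):
    s=get_state(); print(s['t'],s['tool_pos'],loc(np.array(s['tool_pos'])))
    grab_frame('side')
```

```text
11.975 [0.60745774 0.02125068 0.11758678] [-0.27880072 -0.00494868  0.11758678]
12.025 [0.60763032 0.02117324 0.11761023] [-0.27876569 -0.00476279  0.11761023]
12.075 [0.60775528 0.02110385 0.11758462] [-0.27872739 -0.00462509  0.11758462]
12.125 [0.60785248 0.0210114  0.11754946] [-0.27866018 -0.00450899  0.11754946]
```

>>> servo_tool --increments '[[[0, 0, 0], [0, 0.004, 0], -1], [[0, 0, 0], [0, 0, 0.02], -1], [[0, 0, 0], [0, 0, 0.02], -1], [[0, 0, 0], [0, 0, 0.012], -1], [[0, 0, 0], [0, 0, 0.006], -1], [[0, 0, 0], [0, 0, 0], -1], [[0, 0, 0], [0, 0, 0], -1], [[0, 0, 0], [0, 0, 0], -1]]'

```text
t: 13.18
tool_pos: [0.6124, 0.0198, 0.06]
eef_rot: [[0.233, 0.973, 0.001], [0.973, -0.233, -0.0], [0.0, 0.001, -1.0]]
wrist_force: [0.8, -0.8, -0.9]
width: 0.339
grip_force: 61.2
```

```bash
python3 f.py f2 .066; python3 -c "
from f import *
p=cv2.imread('pics/f2side.png')[150:300,240:440]; cv2.imwrite('pics/crop2.png',cv2.resize(p,(800,600),interpolation=cv2.INTER_CUBIC))"
```

```text
tcp loc [-2.78578387e-01  2.05323647e-04  6.00025112e-02] yaw err 0.03641098838669402
wrist handle 16412 z=0.0880 slope 0.0013 x -0.032820234761379796 0.029574055261197163 zmed 0.08804216525226999
[[-28.8, -1.7, 29.2], [-21.2, -1.6, 29.2], [-13.1, -1.2, 42.0], [-5.7, 0.1, 49.4], [2.3, -1.4, 29.3], [10.0, -1.4, 29.4], [17.8, -1.3, 29.2], [24.7, -1.2, 29.1]]
side handle 88 z=0.0854 slope -0.0094 x -0.031230304747442317 0.011225130951919238 zmed 0.08544485878104091
[[-23.4, -0.4, 21.3], [-18.3, 0.4, 20.3], [-12.9, -1.6, 28.5], [-7.6, 5.3, 20.8]]
side blade 92 z=0.0702 slope -0.0026 x 0.10233454389841118 0.149307057678282 zmed 0.06999115151119231
[[117.1, 0.3, 23.2], [123.1, -1.1, 20.7], [128.2, 1.8, 20.3], [133.6, -0.1, 20.1], [140.3, 2.0, 21.7], [145.1, 1.7, 22.0]]
scene handle 216 z=0.0874 slope -0.0104 x 0.00570717082323885 0.054945504355532665 zmed 0.08717472951519709
[[9.0, 2.9, 36.4], [14.9, 0.9, 24.9], [21.1, 1.9, 24.8], [27.3, 1.9, 26.2], [33.5, 1.9, 24.7], [39.3, 1.3, 25.1], [45.4, 1.4, 24.9], [51.6, 2.6, 26.7]]
scene blade 389 z=0.0715 slope 0.0000 x 0.06752904348002026 0.14993340951418965 zmed 0.07138261602096545
[[72.7, 1.3, 25.1], [83.0, 0.2, 27.8], [93.5, 2.5, 26.8], [103.4, 3.1, 26.4], [113.8, 2.7, 28.1], [124.4, 2.1, 25.5], [134.5, 2.1, 25.5], [144.5, 2.3, 29.0]]
```

View pics/crop2.png

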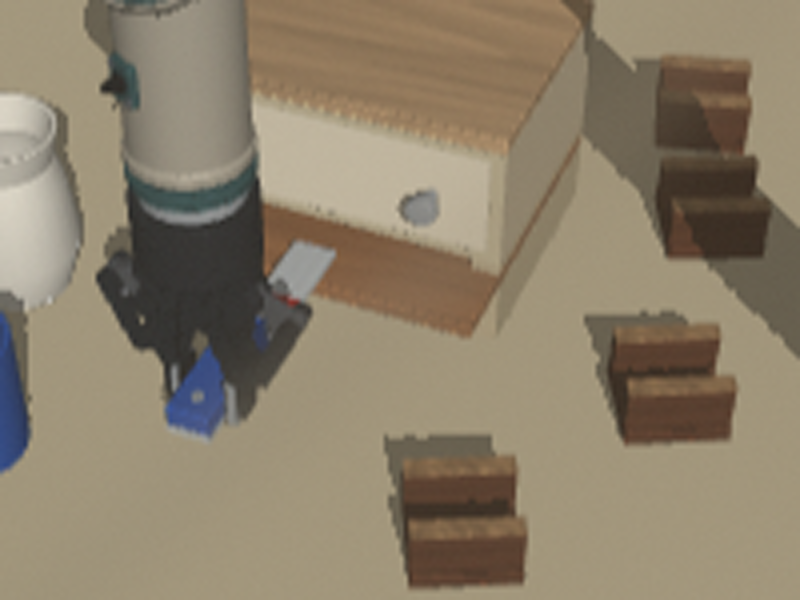

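The side crop shows the blade over the bottom board, with its tip near (330,250). It is short of the drawer front and square to it; the bystanders are clear.

>>> servo_tool --increments '[[[0, 0, 0], [0, -0.001, 0.003], -1], [[0, 0, 0], [0, 0, 0.002], -1], [[0, 0, 0], [-0.005, 0, 0], -1], [[0, 0, 0], [-0.01, 0, 0], -1], [[0, 0, 0], [-0.01, 0, 0], -1], [[0, 0, 0], [-0.004, 0, 0], -1], [[0, 0, 0], [0, 0, 0], -1], [[0, 0, 0], [0, 0, 0], -1]]'

```text
t: 14.32
tool_pos: [0.6043, -0.0081, 0.0544]
eef_rot: [[0.233, 0.972, 0.0], [0.972, -0.233, 0.0], [0.0, 0.0, -1.0]]
wrist_force: [-1.1, -0.2, -0.7]
width: 0.344
grip_force: 61.2
```

```bash
python3 f.py f3 .062
```

```text
tcp loc [-0.24955392 -0.00118435  0.05437869] yaw err 0.024724951519436884
wrist handle 16563 z=0.0825 slope 0.0006 x -0.032931980921420995 0.02915963696186527 zmed 0.08244230703369848
[[-29.0, -1.5, 29.4], [-21.4, -1.6, 29.2], [-13.3, -1.4, 41.6], [-5.9, -0.0, 49.1], [1.9, -1.4, 29.3], [9.7, -1.2, 29.7], [17.5, -1.0, 29.5], [24.5, -1.2, 29.2]]
side handle 80 z=0.0802 slope 0.0035 x -0.029092489469508903 0.04517716101287553 zmed 0.0799256344669014
[[-23.7, -1.6, 18.0], [-14.7, -4.6, 28.5], [-6.6, 2.7, 24.5], [2.2, 6.6, 16.3]]
scene handle 179 z=0.0815 slope 0.0061 x 0.00662158866471646 0.05450883684654759 zmed 0.08169647240639298
[[9.4, -5.1, 23.3], [14.7, 1.1, 22.3], [21.9, -1.9, 16.1], [27.8, -0.7, 23.8], [33.7, 1.2, 25.2], [39.7, 2.5, 22.5], [45.7, 1.2, 24.2], [51.7, 1.2, 23.1]]
scene blade 338 z=0.0650 slope 0.0071 x 0.06788954517761525 0.14404420950266045 zmed 0.06575623171514558
[[72.7, 1.2, 27.2], [82.5, 2.3, 28.9], [91.7, 0.8, 24.1], [101.3, 1.1, 27.9], [110.9, 1.6, 25.3], [120.2, 1.8, 24.9], [129.7, -1.5, 22.0], [139.7, 1.3, 28.8]]
```

>>> servo_tool --increments '[[[0, 0, 0], [0, 0, -0.001], -1], [[0, 0, 0], [-0.005, 0, 0], -1], [[0, 0, 0], [-0.005, 0, 0], -1], [[0, 0, 0], [-0.005, 0, 0], -1], [[0, 0, 0], [0, 0, 0], -1]]'

```text
t: 15.1
tool_pos: [0.6006, -0.0233, 0.0553]
eef_rot: [[0.234, 0.972, -0.0], [0.972, -0.234, -0.0], [-0.0, 0.0, -1.0]]
wrist_force: [-0.2, 0.3, -0.7]
width: 0.34
grip_force: 61.2
```

>>> servo_tool --increments '[[[0, 0, 0], [-0.008, 0, 0], -1], [[0, 0, 0], [-0.008, 0, 0], -1], [[0, 0, 0], [-0.008, 0, 0], -1], [[0, 0, 0], [-0.008, 0, 0], -1], [[0, 0, 0], [-0.006, 0, 0], -1], [[0, 0, 0], [-0.004, 0, 0], -1], [[0, 0, 0], [0, 0, 0], -1], [[0, 0, 0], [0, 0, 0], -1]]'

```text
t: 16.1
tool_pos: [0.591, -0.0634, 0.0553]
eef_rot: [[0.233, 0.973, 0.0], [0.973, -0.233, 0.0], [0.0, 0.0, -1.0]]
wrist_force: [-0.5, -0.5, -0.9]
width: 0.339
grip_force: 61.2
```

```bash
python3 f.py f4 .062
python3 - <<'E'
from f import *
p,d,W=pts('side'); hsv=cv2.cvtColor(p,cv2.COLOR_RGB2HSV); L=loc(W)
for n in('side','scene'):
    p,d,W=pts(n); hsv=cv2.cvtColor(p,cv2.COLOR_RGB2HSV); L=loc(W)
    R=((hsv[...,0]<7)|(hsv[...,0]>173))&(hsv[...,1]>140)&(abs(L[...,1])<.03)&(L[...,0]>-.2)&(L[...,0]<-.05)
    if R.sum(): print(n,'red',R.sum(),np.median(L[R],0),L[R][:,0].min(),L[R][:,0].max())
save('f4s',p)
p=cv2.imread('pics/f4side.png')[150:270,260:420]; cv2.imwrite('pics/crop4.png',cv2.resize(p,(800,600),interpolation=cv2.INTER_CUBIC))
E
```

```text
tcp loc [-0.19264895 -0.0011919   0.05534793] yaw err 0.038159050440342096
wrist handle 16388 z=0.0834 slope 0.0012 x -0.0329600297352107 0.02920336379144281 zmed 0.08340000423145325
[[-29.0, -1.6, 29.1], [-21.3, -1.6, 29.1], [-13.3, -1.5, 41.7], [-6.0, -0.0, 49.4], [2.0, -1.4, 29.2], [9.7, -1.2, 29.7], [17.6, -1.3, 29.1], [24.5, -1.2, 29.1]]
side handle 66 z=0.0809 slope -0.0209 x -0.028174314163905395 0.05454210539077628 zmed 0.0810371004341934
[[-22.6, 1.0, 18.6], [-13.3, 1.7, 24.8], [-1.7, 4.1, 18.0], [6.3, 7.0, 14.7]]
scene handle 211 z=0.0820 slope 0.0213 x 0.007966575991306929 0.05546072987155609 zmed 0.08279038003451157
[[11.3, 0.4, 22.4], [16.9, 0.7, 26.2], [22.9, 0.8, 21.0], [28.7, 2.2, 25.4], [34.7, 1.5, 22.8], [40.6, 2.3, 24.0], [46.8, 2.8, 26.1], [52.4, -0.1, 24.9]]
scene blade 81 z=0.0694 slope -0.0330 x 0.06756645725149249 0.08739375289348196 zmed 0.06696335751478227
[[68.7, -0.2, 21.1], [71.3, 1.0, 20.0], [81.0, -1.5, 20.0], [83.6, 0.5, 27.9], [86.3, 2.3, 21.6]]
scene red 1 [-0.17961386  0.01400791  0.16349857] -0.1796138597359074 -0.1796138597359074
```

View pics/crop4.png

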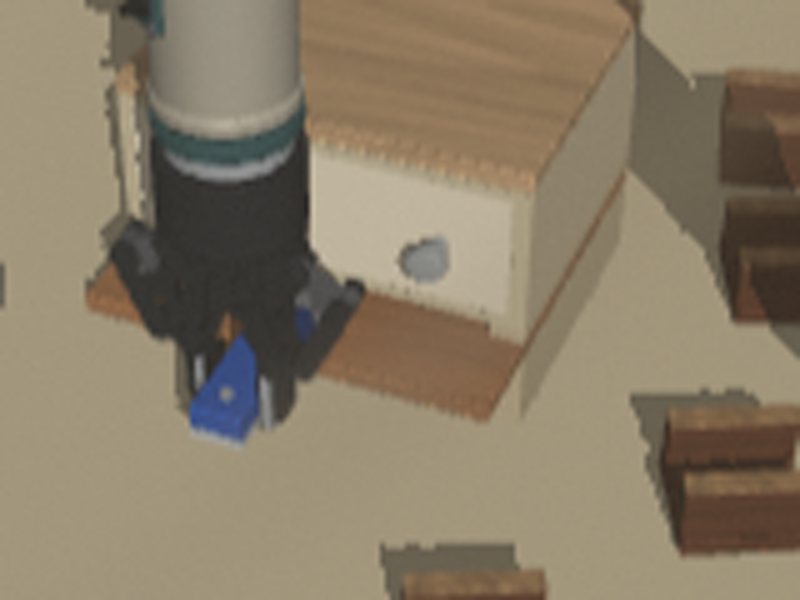

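>>> servo_tool --increments '[[[0, 0, 0], [-0.004, 0, 0], -1], [[0, 0, 0], [-0.003, 0, 0], -1], [[0, 0, 0], [0, 0, 0], -1], [[0, 0, 0], [0, 0, 0.001], -1], [[0, 0, 0], [0, 0, 0.0005], -1], [[0, 0, 0], [0, 0, 0], -1], [[0, 0, 0], [0, 0, 0], -1]]'

```text
t: 17.27
tool_pos: [0.5894, -0.0703, 0.0538]
eef_rot: [[0.233, 0.973, 0.0], [0.973, -0.233, -0.0], [0.0, 0.0, -1.0]]
wrist_force: [-0.6, 0.5, -0.9]
width: 0.344
grip_force: 61.2
```

>>> servo_tool --increments '[[[0, 0, 0], [0, 0, 0.0005], -1], [[0, 0, 0], [0, 0, 0.0005], -1], [[0, 0, 0], [0, 0, 0], -1]]'

```text
t: 17.65
tool_pos: [0.5894, -0.0703, 0.0533]
eef_rot: [[0.233, 0.973, 0.0], [0.973, -0.233, -0.0], [0.0, 0.0, -1.0]]
wrist_force: [-0.7, 1.2, 3.2]
width: 0.343
grip_force: 61.6
```

Contact with the board (about 4 N). Release and retreat.

>>> servo_tool --increments '[[[0, 0, 0], [0, 0, 0], -0.2], [[0, 0, 0], [0, 0, 0], 0], [[0, 0, 0], [0, 0, 0], 0.3], [[0, 0, 0], [0, 0, 0], 0.3], [[0, 0, 0], [0, 0, -0.02], 0.3], [[0, 0, 0], [0, 0, -0.03], 0.3], [[0, 0, 0], [0.02, 0, -0.04], 0.5], [[0, 0, 0], [0.04, 0, -0.04], 1]]'

```text
t: 18.65
tool_pos: [0.6032, -0.0126, 0.1839]
eef_rot: [[0.235, 0.972, -0.0], [0.972, -0.235, -0.001], [-0.001, -0.0, -1.0]]
wrist_force: [1.5, 0.7, -0.1]
width: 0.936
grip_force: 0.0
```

>>> servo_tool --increments '[[[0, 0, 0], [0.05, 0, -0.03], 1], [[0, 0, 0], [0.02, -0.04, -0.02], 1], [[0, 0, 0], [0.02, -0.04, 0], 1], [[0, 0, 0], [0, -0.04, 0], 1], [[0, 0, 0], [0, -0.04, 0], 1], [[0, 0, 0], [0, -0.03, 0], 1], [[0, 0, 0], [0, 0, 0], 1]]'

```text
t: 19.52
tool_pos: [0.4374, 0.1202, 0.2331]
eef_rot: [[0.232, 0.973, -0.0], [0.973, -0.232, 0.0], [0.0, -0.0, -1.0]]
wrist_force: [-0.4, 0.3, 0.3]
width: 0.999
grip_force: 0.0
```

Run:
```python
from f import *
for n in('side','scene','wrist'):
    p,d,W=pts(n); hsv=cv2.cvtColor(p,cv2.COLOR_RGB2HSV); L=loc(W); save('f5'+n,p)
    R=((hsv[...,0]<7)|(hsv[...,0]>173))&(hsv[...,1]>140)&(abs(L[...,1])<.03)&(L[...,0]>-.2)&(L[...,0]<-.05)
    if R.sum(): print(n,'red',R.sum(),np.median(L[R],0),L[R][:,0].min(),L[R][:,0].max())
    B=(hsv[...,0]>100)&(hsv[...,0]<128)&(hsv[...,1]>120)&(abs(L[...,2]-.081)<.004)&(abs(L[...,1])<.03)&(L[...,0]>-.25)&(L[...,0]<-.1)
    P=L[B]
    if len(P)>10: print(n,'handle',len(P),cv2.minAreaRect((P[:,:2]*1000).astype(np.float32)),np.median(P[:,2]),P[:,0].min(),P[:,0].max())
    F=(abs(L[...,0]+.09)<.008)&(abs(L[...,1])<.03)&(L[...,2]>.075)&(L[...,2]<.165)
    if F.sum()>30: print(n,'face',np.median(L[F],0))
p=cv2.imread('pics/f5side.png')[170:260,260:380]; cv2.imwrite('pics/crop5.png',cv2.resize(p,(800,600),interpolation=cv2.INTER_CUBIC))
```

```text
side red 1 [-0.08754612  0.01374965  0.06204096] -0.08754612036983862 -0.08754612036983862
side handle 211 ((-173.89759826660156, -1.1135225296020508), (96.07320404052734, 29.081432342529297), 0.5656611919403076) 0.07899609183680331 -0.22180543889987456 -0.12594603724422423
side face [-0.09173951  0.01058089  0.12957158]
scene handle 495 ((-170.39561462402344, 0.9491424560546875), (93.60289001464844, 32.786067962646484), 1.8671891689300537) 0.08046084135088961 -0.21697954850878895 -0.12398095138656351
wrist handle 371 ((-216.10745239257812, 0.29416465759277344), (34.49312973022461, 16.634624481201172), 57.85463333129883) 0.08102381321196225 -0.22097396155827678 -0.19988879451587513
```

View pics/crop5.png

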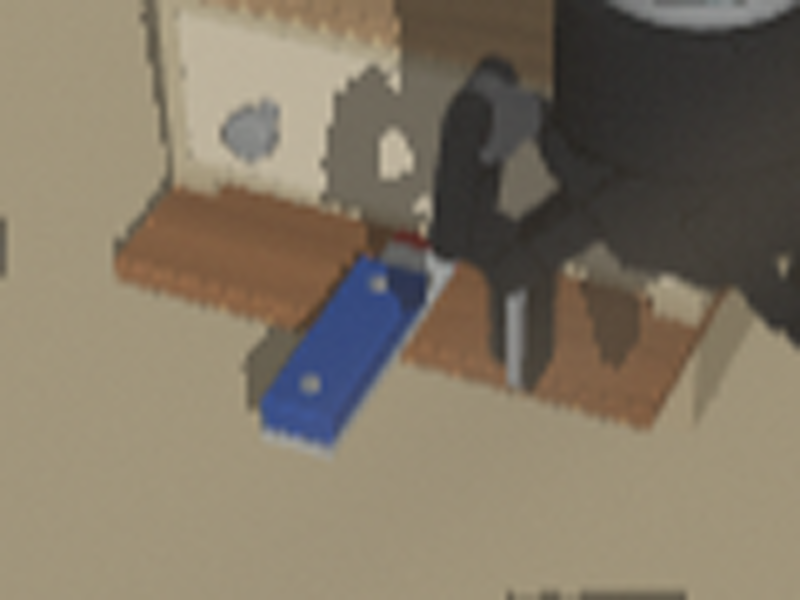

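The side crop shows the gauge lying square in the gap. The front half of the red band is just visible at (408,240), with the drawer front standing over the band, and the gripper is clear.

```bash
python3 -c "
from workcell import *
print(sign_off())"
```

```text
the job is handed in; nothing more can be done
None
```

The job is handed in: the gauge was drawn out by the blade, laid flat across both bars of the leftmost rest and released, then taken by its handle and slid into the gap, where it lies square and midway between the knobs with the drawer front over the red band (about 20 s used, highest measured wrist force under 6 N, nothing else seen to move).

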